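# Open the push-and-turn safety cap of a chemical jug

### The job

Open the chemical jug so that it can be topped up: press its red safety cap down firmly and, while it is pressed, turn it anticlockwise until it is free of its catches. Then lift it off, carry it to the blue cap tray and set it down inside upright, letting go only once it is down; do not disturb the other things on the bench.

Things in the scene. Friction and masses are not known exactly. Their poses are not given: they have to be found in the camera images.
- cap_grip (a point): Loose red safety cap, 80 g, locked on the jug's neck. Round part 70 mm wide, 30 mm high, open below; on its flat top an upright grip bar 60 mm long, 16 mm thick, 34 mm high. This point: in the bar on the cap's axis, 22 mm above the flat top, 12 mm below the bar's top, 52 mm above the cap's lower edge. x along the bar, y across it, z up. Locked, it has 2 mm and 5 degrees of play.
- jug: Cream plastic jug, 150 x 110 mm, fixed in a low dark steel dock of 170 x 130 mm. Origin at the centre of its underside on the bench; x along the 150 mm side, z up. Neck and cap stand 30 mm off centre to -x; the carry handle, up to 202 mm high, is on the +x side. When locked, the cap's x axis lies along the jug's x.
- neck (a point): Centre of the neck's rim under the cap, 200 mm above the bench, on the axis the cap turns about; locked, cap_grip is 37 mm above it. The cap's three lugs catch on the neck: it turns only while at least 5 mm down (6 to 8 is right). Anticlockwise from above (+z) it is past its catches at 45 degrees and free to lift up to a hard stop at 79: about 60 is right.
- valve (a joint): White sprung plunger in the neck that pushes the cap up. In m: 0 cap locked and unpressed, +0.009 cap fully down at its stop, -0.005 fully up (cap let up when free, or gone). Pressing the cap takes 8 N before it moves, 12 N at 5 mm down, 15 N at 9 mm.
- tray: Shallow blue cap tray, fixed on the bench, 150 mm along x by 130 mm along y, walls 4 mm thick and 18 mm high, open above. Origin at the centre of its underside on the bench, z up. Its inner floor is 4 mm above the bench, so a cap standing in it has its cap_grip point 56 mm above the bench.
- wash: Bystander: white bottle with black top, 60 mm in diameter, 150 mm high, standing loose; origin at the centre of its underside. Not to be disturbed.
- wafer_jar: Bystander: low round blue-grey wafer jar, 120 mm in diameter, 34 mm high, loose; origin at the centre of its underside. Not to be disturbed.
- tweezers: Bystander: brass tweezers about 130 mm long, 8 mm high, lying loose, x along them; origin near their middle on the bench. Not to be disturbed.
Things that resemble listed ones, but are neither listed nor needed, are in the scene too. Of the things like the tray, leave any that is grey or white; of the rest the smaller one is meant.

How it is judged:
By the outcome, as a careful person would: the job done as asked, in the order asked, and still so for the second after the job is handed in, with the robot touching nothing.
It also fails if it takes over 45 s, if anything falls off the work surface, if the arm or the gripper's body presses on something with over 40 N, if the wrist force passes 120 N, or if a joint passes its speed limit or range.

### The arm

A 7-joint arm with a two-finger parallel gripper is mounted at the origin on the work surface. World frame = base frame: x ahead of the robot, y to its left, z up, the work surface at z = 0. Lengths are in m, angles in rad, forces in N, time in s.
With the tool pointing down it reaches from about 0.35 to 0.9 m from the base axis. Payload 8.1 kg.
Tool frame: the origin (TCP) lies on the centre line of the jaws, within the pads' length; the fingertips stand 19 mm ahead of it and the grasp point (between the pads) is the TCP (arm.tip_reach is the distance from the TCP to the fingertips, in m); z points along the fingers, y is the line along which they close (so a half turn about z gives the same grasp; the last joint's range is limited). The gripper opens to 92 mm and grips with 3 to 60 N. Pads are 19 mm wide; open, the fingers measure 130 mm over their backs; the gripper's body (75 mm by 190 mm) begins 47 mm behind the grasp point.
Start: joints at [1.104, 0.434, 0.025, 1.573, -0.012, 1.134, -0.075], TCP at [0.222, -0.584, 0.246] pointing down, gripper open.
Joint ranges: [-2.62, 2.62], [-0.44, 2.09], [-1.27, 1.32], [0.08, 2.57], [-1.32, 4.46], [0.12, 2], [-2.74, 2.74]. Speed limits (rad/s): [2.22, 2.22, 3.01, 3.01, 3.14, 3.14, 3.14].

### API

Orientations are given as a rotation vector (axis times angle).
In Python, from cell import arm gives the robot as it stands.
- The arm moves only by the tool arm_command, never from a script. Its argument "targets" is a list that holds one entry, the list of rows, each a list of 6 numbers: the shift along the tool's x, y, z in m, then the turn, a rotation vector about the tool's x, y, z in rad. A call has 1 to 10 rows; each row shifts and turns the commanded pose from where the row before left it, along the tool's axes as they then stand; what a row does not reach is not made up. A row lasts 1/8 s, in which the tool goes at most 62.5 mm and 10.7 degrees, less where a joint would pass 70% of its speed; a pose out of reach is approached as far as the arm can. A call with a gripper value outside its range is refused whole. "jaw" is the finger opening in m, from 0 to 0.0918, set as the call begins (left out, the last holds). The fingers move at their own pace and stop on an object; "newtons" is the grip in N (left out, the last holds). Time passes only in rows, so rows that do not move let the fingers close. It gives the time, the measured TCP pose, the force, the opening and the grip force at its end, in the units of the state.
- arm.observe(): the state, without advancing time (a new reading comes with each control period).
- arm.get_image(name): name is "scene" or "top" or "wrist"; returns a dict with "pixels" (420x560x3 uint8, red, green, blue), "z_map" (420x560 float32, m along the optical axis (not along the pixel's ray), 0 where there is no reading), "fx", "fy", "cx", "cy" (pixels), "dist" ([k1, k2, p1, p2, k3] as OpenCV has them; the pictures are not rectified), "xyz" and "rotation" of the camera in the world; the wrist camera has in their place "T_tool_cam" (4x4, takes a point from camera to tool coordinates, whose origin is the TCP and whose axes are the flange's). Camera axes: x right, y down, z forward; pixel columns grow to the right and rows downward; lengths in m; the calibration is good to about 2 mm. A picture is of the moment at which its call begins: read the wrist's pose just before it.
- arm.sign_off(): hands the job in; it is judged then, once.
The state is a dict: "clock": time; "joints": joint angles; "dq": joint speeds; "joint_efforts": joint torques, N m; "position": TCP position; "ee_rot": TCP orientation; "force": force on the tool from outside, world axes, zero at the start; "ft_torque": the same for the moment, N m; "width": opening from 0.0 (shut) to 1.0 (fully open); "gripper_force": force on a finger pad.
Only numpy, scipy, OpenCV 4.12 (cv2) and the standard library are available. Lean on these libraries where they do the work, as an engineer would, in place of code of your own. Each camera call takes 0.05 s, during which the arm holds its last target. There are 200 camera calls.

## Working session

There is one attempt and no reset: what is moved stays moved. The work goes in short steps, Python scripts to look and compute and a tool call to move; the robot and the scene stay as the last step left them, time stands still between calls to the robot, and variables do not carry over. Pictures are saved under pics/ and viewed, at most 10 in all, crops included, and the job is handed in when it is done.

Besides the shell and the picture viewer there is one more tool, called after "Request:" as a command line: name --argument value ..., lists and objects as JSON in quotes. arm_command: Moves the arm, as the interface text tells. Its arguments: {"type":"object","properties":{"targets":{"type":"array","items":{"type":"array","items":{"type":"array","items":{"type":"number"}}}},"jaw":{"type":"number"},"newtons":{"type":"number"}},"required":["targets"]}

```bash
mkdir -p pics; cat > h.py <<'E'
import numpy as np, cv2, pickle
from scipy.spatial.transform import Rotation as R
from cell import arm
def cam(name):
    s=arm.observe(); im=arm.get_image(name)
    if 'T_tool_cam' in im:
        T=np.eye(4); T[:3,:3]=R.from_rotvec(s['ee_rot']).as_matrix(); T[:3,3]=s['position']
        T=T@np.array(im['T_tool_cam'])
    else:
        T=np.eye(4); r=np.array(im['rotation']); T[:3,:3]=r if r.shape==(3,3) else R.from_rotvec(r).as_matrix(); T[:3,3]=im['xyz']
    im['T']=T
    return im
def world(im):
    # per pixel world points from depth
    K=np.array([[im['fx'],0,im['cx']],[0,im['fy'],im['cy']],[0,0,1]])
    h,w=im['z_map'].shape
    g=np.stack(np.meshgrid(np.arange(w),np.arange(h)),-1).reshape(-1,1,2).astype(np.float64)
    u=cv2.undistortPoints(g,K,np.array(im['dist'],float)).reshape(h,w,2)
    p=np.dstack([u,np.ones((h,w))])*im['z_map'][...,None]
    return p@im['T'][:3,:3].T+im['T'][:3,3]
def save(im,f): cv2.imwrite('pics/'+f,im['pixels'][...,::-1])
E
python3 - <<'E'
from h import *
s=arm.observe(); print({k:np.round(v,3) for k,v in s.items()})
a=cam('scene');b=cam('top')
cv2.imwrite('pics/scene.png',a['pixels'][...,::-1]);save(b,'top.png')
for n,i in(('s',a),('t',b)):
    print(np.round(i['T'],3).tolist(),i['fx'])
    pickle.dump(i,open(n+'.pkl','wb'))
E
```

```text
{'clock': np.float64(0.0), 'joints': array([ 1.104,  0.435,  0.025,  1.574, -0.012,  1.134, -0.075]), 'dq': array([ 0.   , -0.   ,  0.001,  0.   ,  0.   , -0.001, -0.001]), 'joint_efforts': array([-1.0000e-03, -6.6786e+01,  9.8500e-01, -3.1446e+01, -6.1000e-02,
        4.3000e-02,  0.0000e+00]), 'position': array([ 0.222, -0.584,  0.245]), 'ee_rot': array([-3.088e+00, -5.680e-01,  1.000e-03]), 'force': array([-0.389,  1.329,  0.758]), 'ft_torque': array([-0.007, -0.017,  0.029]), 'gripper_force': np.float64(0.0), 'width': np.float64(0.999)}
[[-0.307, 0.771, -0.558, 1.073], [0.952, 0.249, -0.18, 0.224], [-0.0, -0.586, -0.81, 0.936], [0.0, 0.0, 0.0, 1.0]] 400.2193623474419
[[0.015, -0.988, 0.155, 0.346], [-1.0, -0.014, 0.006, 0.054], [-0.004, -0.155, -0.988, 1.284], [0.0, 0.0, 0.0, 1.0]] 522.0695906988203
```

View pics/scene.png

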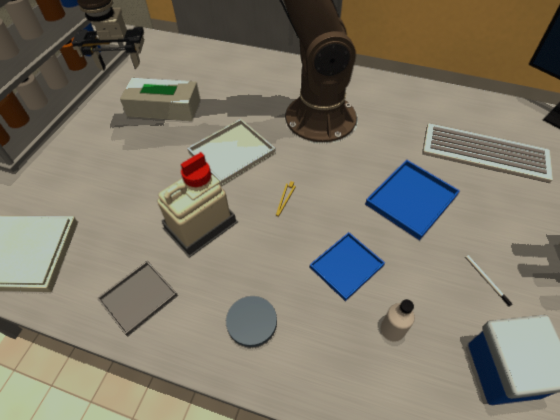

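View pics/top.png

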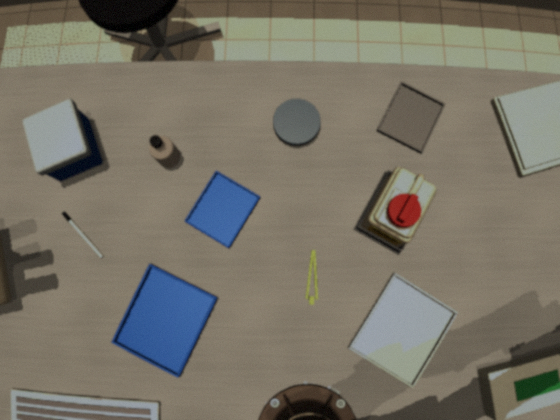

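The top view shows the red cap on the cream jug at (404,211), wafer jar at (297,122), wash bottle at (162,148), and tweezers at (313,278). There are four tray-like things:
- Small blue tray at (223,209).
- Large blue tray at (165,320).
- White tray at (403,330).
- Grey tray at (410,117).

The smaller blue one fits the description. I'll measure it and confirm with an enlarged crop.

```bash
python3 - <<'E'
from h import *
for n in 't','s':
    im=pickle.load(open(n+'.pkl','rb')); W=world(im); hsv=cv2.cvtColor(im['pixels'],cv2.COLOR_RGB2HSV)
    H,S,V=[hsv[...,i].astype(int) for i in range(3)]
    ok=im['z_map']>0
    red=((H<8)|(H>172))&(S>150)&(V>60)&ok
    P=W[red]; print(n,'red',len(P),np.percentile(P[:,2],[1,25,50,75,99]).round(3))
    bar=P[P[:,2]>0.25]; 
    if len(bar)>5:
        r=cv2.minAreaRect((bar[:,:2]*1000).astype(np.float32)); print('bar',len(bar),bar.mean(0).round(4),r)
    top=P[(P[:,2]>0.205)&(P[:,2]<.25)]; print('disc',cv2.minEnclosingCircle((top[:,:2]*1000).astype(np.float32)))
    blue=((H>100)&(H<125)&(S>150)&ok).astype(np.uint8)
    c,l,st,ce=cv2.connectedComponentsWithStats(blue)
    for i in range(1,c):
        if st[i,4]>800:
            Q=W[l==i]; Q=Q[Q[:,2]<0.04]
            if len(Q)>500: print('blue',ce[i].round(),cv2.minAreaRect((Q[:,:2]*1000).astype(np.float32)),np.median(Q[:,2]).round(4))
    m=(W[...,2]>0.10)&(W[...,2]<0.215)&ok&(np.hypot(W[...,0]-W[red][:,0].mean(),W[...,1]-W[red][:,1].mean())<.15)
    print('jug',cv2.minAreaRect((W[m][:,:2]*1000).astype(np.float32)))
t=cv2.imread('pics/top.png')
A=cv2.resize(t[150:270,340:460],(400,400),interpolation=3);B=cv2.resize(t[150:270,165:285],(400,400),interpolation=3)
cv2.imwrite('pics/crop.png',np.hstack([A,B]))
E
```

```text
t red 849 [0.204 0.215 0.217 0.244 0.253]
bar 99 [ 0.5171 -0.1899  0.2515] ((516.5615234375, -190.42153930664062), (15.469496726989746, 56.7004280090332), 60.928314208984375)
disc ((516.6987915039062, -189.6232147216797), 34.826541900634766)
blue [222. 209.] ((544.8790283203125, 216.38511657714844), (128.6635284423828, 145.22537231445312), 59.94662094116211) 0.0042
blue [164. 320.] ((268.9980163574219, 349.76580810546875), (185.6806182861328, 212.8759002685547), 65.58834075927734) 0.0063
jug ((541.505859375, -203.86331176757812), (111.79505157470703, 148.0904083251953), 60.17990493774414)
s red 746 [0.186 0.21  0.214 0.236 0.248]
disc ((524.2127685546875, -188.48585510253906), 34.212581634521484)
blue [412. 199.] ((272.5327453613281, 352.12109375), (185.59915161132812, 218.56666564941406), 65.13490295410156) 0.0047
blue [347. 265.] ((548.9641723632812, 217.82077026367188), (128.95205688476562, 150.5119171142578), 60.41884994506836) 0.0035
jug ((549.682373046875, -201.46258544921875), (102.64813232421875, 149.08135986328125), 60.2454948425293)
```

View pics/crop.png

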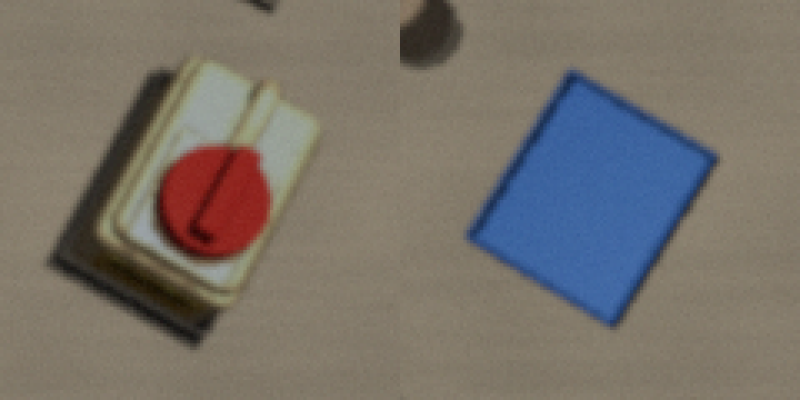

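The crop shows the cap locked with its bar along the handle, and the small blue tray at about 129 x 147 mm, which matches the 150 x 130 mm tray meant. The large one is about 186 x 214 mm. The cap is at about (0.517,-0.190) with yaw -29.5°, and the tray is at about (0.546,0.217). I'll go above the cap.

Request:
arm_command --targets '[[[0.0415, -0.0264, -0.01, 0, 0, 0], [0.0415, -0.0264, -0.01, 0, 0, 0], [0.0415, -0.0264, -0.01, 0, 0, 0], [0.0415, -0.0264, -0.01, 0, 0, 0], [0.0415, -0.0264, -0.01, 0, 0, 0], [0.0415, -0.0264, -0.01, 0, 0, 0], [0.0415, -0.0264, -0.01, 0, 0, 0], [0.0415, -0.0264, -0.01, 0, 0, 0], [0.0415, -0.0264, 0, 0, 0, 0], [0.0415, -0.0264, 0, 0, 0, 0]]]' --jaw 0.0918 --newtons 55

```text
clock: 1.35
position: [0.5169, -0.1884, 0.3256]
ee_rot: [3.09, 0.568, -0.0]
force: [0.3, -0.4, -0.6]
width: 1.003
gripper_force: 0.0
```

Request:
arm_command --targets '[[[0, 0, 0, 0, 0, 0.176], [0, 0, 0, 0, 0, 0.176], [0, 0, 0, 0, 0, 0.176], [0, 0, 0, 0, 0, 0.176], [0, 0, 0, 0, 0, 0.174], [0, 0, 0, 0, 0, 0], [0, 0, 0, 0, 0, 0]]]'

```text
clock: 2.22
position: [0.5162, -0.1896, 0.3255]
ee_rot: [3.04, -0.793, -0.001]
force: [-0.9, 0.5, 0.4]
width: 1.0
gripper_force: 0.0
```

```bash
cat > look.py <<'E'
from h import *
import sys
s=arm.observe(); print(s['clock'],s['position'].round(4),s['ee_rot'].round(4),s['joints'].round(3),s['force'].round(1))
M=R.from_rotvec(s['ee_rot']).as_matrix(); print('tool x yaw',np.degrees(np.arctan2(M[1,0],M[0,0])).round(2),'tilt',M[:,2].round(4))
im=cam('wrist'); save(im,sys.argv[1]); W=world(im)
hsv=cv2.cvtColor(im['pixels'],cv2.COLOR_RGB2HSV); H,S,V=[hsv[...,i].astype(int) for i in range(3)]
red=((H<8)|(H>172))&(S>150)&(V>60)&(im['z_map']>0)
P=W[red]; print(len(P),np.percentile(P[:,2],[1,25,50,75,99]).round(4)) if len(P) else None
zt=np.percentile(P[:,2],99)
bar=P[P[:,2]>zt-.012]; r=cv2.minAreaRect((bar[:,:2]*1000).astype(np.float32)); print('bar',r,len(bar))
top=P[(P[:,2]>zt-.041)&(P[:,2]<zt-.025)]; print('disc',cv2.minEnclosingCircle((top[:,:2]*1000).astype(np.float32)))
d=M.T@(np.r_[np.array(r[0])/1000,0]-np.r_[s['position'][:2],0]); print('tool offset to bar',d.round(4))
E
python3 look.py w1.png
```

```text
2.225 [ 0.5162 -0.1896  0.3255] [ 3.0399e+00 -7.9280e-01 -6.0000e-04] [ 0.306  0.26  -0.065  1.63   0.018  1.253 -1.844] [-0.9  0.5  0.4]
tool x yaw -29.23 tilt [-4.e-04  0.e+00 -1.e+00]
7001 [0.1944 0.2148 0.2155 0.2482 0.2503]
bar ((519.0096435546875, -191.83331298828125), (15.793124198913574, 58.885772705078125), 60.44546127319336) 2096
disc ((519.1890869140625, -192.12832641601562), 35.17594909667969)
tool offset to bar [ 0.0035  0.0006 -0.    ]
```

View pics/w1.png

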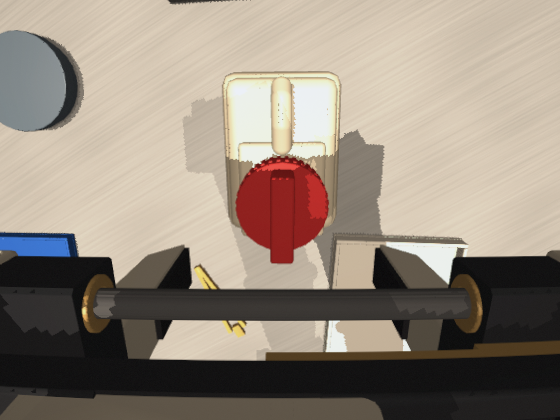

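The wrist view shows the cap disc at (282,205) with its bar midway between the open fingers, and nothing beneath them. The bar is about 3 mm ahead in tool x. I'll descend and grip it.

Request:
arm_command --targets '[[[0.003, 0.0006, 0.02, 0, 0, 0.004], [0, 0, 0.02, 0, 0, 0], [0, 0, 0.02, 0, 0, 0], [0, 0, 0.018, 0, 0, 0], [0, 0, 0.009, 0, 0, 0], [0, 0, 0, 0, 0, 0]]]'

```text
clock: 3.02
position: [0.5184, -0.1918, 0.2384]
ee_rot: [-3.037, 0.804, 0.002]
force: [0.4, -0.2, -1.0]
width: 1.0
gripper_force: 0.0
```

Request:
arm_command --targets '[[[0, 0, 0, 0, 0, 0], [0, 0, 0, 0, 0, 0], [0, 0, 0, 0, 0, 0], [0, 0, 0, 0, 0, 0], [0, 0, 0, 0, 0, 0], [0, 0, 0, 0, 0, 0], [0, 0, 0, 0, 0, 0], [0, 0, 0, 0, 0, 0]]]' --jaw 0.0 --newtons 55

```text
clock: 4.03
position: [0.5187, -0.1917, 0.2387]
ee_rot: [-3.037, 0.805, -0.0]
force: [3.0, 7.0, -2.5]
width: 0.18
gripper_force: 4.7
```

Request:
arm_command --targets '[[[0, 0, 0, 0, 0, 0], [0, 0, 0, 0, 0, 0], [0, 0, 0, 0, 0, 0]]]'

```text
clock: 4.4
position: [0.5187, -0.1916, 0.2387]
ee_rot: [-3.037, 0.805, -0.0]
force: [0.0, 0.3, -0.5]
width: 0.171
gripper_force: 55.0
```

Firmly gripped. Next I'll press down 7 mm.

Request:
arm_command --targets '[[[0, 0, 0.003, 0, 0, 0], [0, 0, 0.003, 0, 0, 0], [0, 0, 0.002, 0, 0, 0], [0, 0, 0, 0, 0, 0], [0, 0, 0, 0, 0, 0]]]'

```text
clock: 5.03
position: [0.5188, -0.1916, 0.2319]
ee_rot: [-3.037, 0.805, -0.002]
force: [-3.7, 3.4, 12.7]
width: 0.167
gripper_force: 55.0
```

Request:
arm_command --targets '[[[0, 0, 0.001, 0, 0, 0], [0, 0, 0, 0, 0, 0], [0, 0, 0, 0, 0, -0.13], [0, 0, 0, 0, 0, -0.13], [0, 0, 0, 0, 0, -0.13]]]'

```text
clock: 5.65
position: [0.5197, -0.192, 0.2314]
ee_rot: [3.135, -0.195, 0.005]
force: [-1.2, 1.3, 13.2]
width: 0.169
gripper_force: 55.0
```

Request:
arm_command --targets '[[[0, 0, 0, 0, 0, -0.13], [0, 0, 0, 0, 0, -0.13], [0, 0, 0, 0, 0, -0.13], [0, 0, 0, 0, 0, -0.13], [0, 0, 0, 0, 0, -0.13], [0, 0, 0, 0, 0, 0], [0, 0, 0, 0, 0, 0]]]'

```text
clock: 6.52
position: [0.5199, -0.1923, 0.2315]
ee_rot: [3.033, 0.809, 0.005]
force: [-0.8, -0.1, 11.9]
width: 0.172
gripper_force: 55.0
```

```bash
python3 look.py w2.png
```

```text
6.525 [ 0.5199 -0.1923  0.2315] [3.0333 0.8092 0.0049] [ 0.469  0.351 -0.279  1.752  0.11   1.05  -0.898] [-0.8 -0.1 11.9]
tool x yaw 29.87 tilt [ 0.0036 -0.0014 -1.    ]
9561 [0.1832 0.2076 0.2087 0.2416 0.2431]
bar ((522.8392944335938, -190.39393615722656), (65.76085662841797, 36.296783447265625), 29.36545753479004) 3735
disc ((524.980224609375, -189.7025146484375), 34.233154296875)
tool offset to bar [ 0.0035 -0.0002  0.    ]
```

View pics/w2.png

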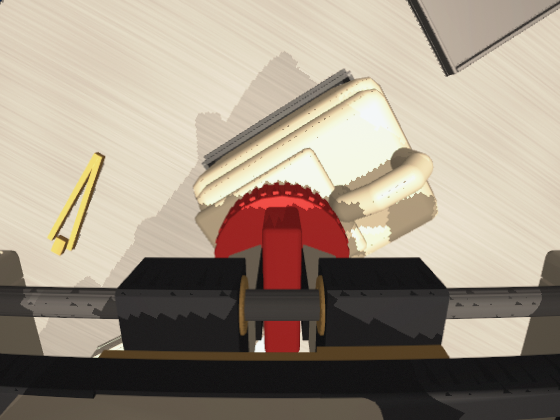

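The wrist view shows the cap at (282,240), its bar aligned with the fingers and turned about 59° from the jug's axis. It is past the catches, so I'll lift.

Request:
arm_command --targets '[[[0, 0, -0.005, 0, 0, 0], [0, 0, -0.005, 0, 0, 0], [0, 0, -0.005, 0, 0, 0], [0, 0, -0.005, 0, 0, 0], [0, 0, -0.01, 0, 0, 0], [0, 0, 0, 0, 0, 0]]]'

```text
clock: 7.32
position: [0.519, -0.1919, 0.2605]
ee_rot: [3.035, 0.81, 0.001]
force: [0.8, 0.2, -0.1]
width: 0.169
gripper_force: 55.0
```

The cap is free and lifted. I'll raise it further and carry it to the tray.

Request:
arm_command --targets '[[[0, 0, -0.03, 0, 0, 0], [0, 0, -0.03, 0, 0, 0], [0, 0, -0.01, 0, 0, 0]]]'

```text
clock: 7.7
position: [0.5192, -0.1918, 0.3311]
ee_rot: [3.034, 0.81, 0.003]
force: [-0.4, -0.6, -1.5]
width: 0.172
gripper_force: 55.0
```

Request:
arm_command --targets '[[[0.0227, -0.0341, 0, 0, 0, 0], [0.0227, -0.0341, 0, 0, 0, 0], [0.0227, -0.0341, 0, 0, 0, 0], [0.0227, -0.0341, 0, 0, 0, 0], [0.0227, -0.0341, 0, 0, 0, 0], [0.0227, -0.0341, 0, 0, 0, 0], [0.0227, -0.0341, 0, 0, 0, 0], [0.0227, -0.0341, 0, 0, 0, 0], [0.0227, -0.0341, 0, 0, 0, 0], [0.0227, -0.0341, 0, 0, 0, 0]]]'

```text
clock: 8.95
position: [0.5452, 0.218, 0.3285]
ee_rot: [3.035, 0.81, -0.002]
force: [0.4, -0.3, -0.6]
width: 0.169
gripper_force: 55.0
```

Request:
arm_command --targets '[[[0, 0, 0, 0, 0, 0], [0, 0, 0, 0, 0, 0]]]'

```text
clock: 9.2
position: [0.5453, 0.2163, 0.3287]
ee_rot: [3.034, 0.81, -0.002]
force: [0.5, 0.4, -0.9]
width: 0.172
gripper_force: 55.0
```

```bash
python3 look.py w3.png; python3 - <<'E'
from h import *
im=cam('wrist');W=world(im);hsv=cv2.cvtColor(im['pixels'],cv2.COLOR_RGB2HSV)
m=(hsv[...,0]>100)&(hsv[...,0]<125)&(hsv[...,1]>150)&(im['z_map']>0)&(W[...,2]<.04)&(np.hypot(W[...,0]-.546,W[...,1]-.217)<.12)
print(cv2.minAreaRect((W[m][:,:2]*1000).astype(np.float32)),np.median(W[m][:,2]))
b=cam('top');save(b,'top2.png')
E
```

```text
9.2 [0.5453 0.2163 0.3287] [ 3.0345e+00  8.1000e-01 -2.3000e-03] [-0.138  0.361 -0.464  1.511  0.165  1.31  -1.668] [ 0.5  0.4 -0.9]
tool x yaw 29.89 tilt [-0.0012 -0.0012 -1.    ]
9566 [0.2798 0.3047 0.3057 0.3386 0.3402]
bar ((548.4254150390625, 218.05482482910156), (65.90556335449219, 36.23202896118164), 29.443159103393555) 3735
disc ((550.4113159179688, 219.02279663085938), 34.25177001953125)
tool offset to bar [ 0.0035  0.     -0.    ]
((546.2477416992188, 216.99172973632812), (127.43037414550781, 148.4120635986328), 60.02396774291992) 0.004618968356064956
```

View pics/w3.png

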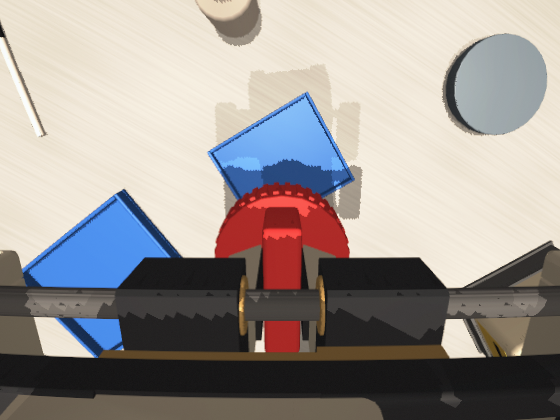

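The wrist view shows the cap held level at (282,240) and the small blue tray at (285,145) directly below it. The wash bottle and jar are clear. I'll descend.

Request:
arm_command --targets '[[[0, 0, 0.04, 0, 0, 0], [0, 0, 0.04, 0, 0, 0], [0, 0, 0.04, 0, 0, 0], [0, 0, 0.04, 0, 0, 0], [0, 0, 0.04, 0, 0, 0], [0, 0, 0.03, 0, 0, 0], [0, 0, 0.02, 0, 0, 0], [0, 0, 0.01, 0, 0, 0], [0, 0, 0, 0, 0, 0]]]'

```text
clock: 10.48
position: [0.5455, 0.2164, 0.0695]
ee_rot: [3.035, 0.809, -0.001]
force: [0.5, -0.1, 0.2]
width: 0.172
gripper_force: 55.0
```

Request:
arm_command --targets '[[[0, 0, 0.002, 0, 0, 0], [0, 0, 0.002, 0, 0, 0], [0, 0, 0.002, 0, 0, 0], [0, 0, 0.002, 0, 0, 0], [0, 0, 0, 0, 0, 0], [0, 0, 0, 0, 0, 0]]]'

```text
clock: 11.22
position: [0.5455, 0.217, 0.0617]
ee_rot: [3.035, 0.81, -0.0]
force: [-0.1, 0.2, -0.5]
width: 0.168
gripper_force: 55.0
```

Request:
arm_command --targets '[[[0, 0, 0.001, 0, 0, 0], [0, 0, 0.001, 0, 0, 0], [0, 0, 0.001, 0, 0, 0], [0, 0, 0.001, 0, 0, 0], [0, 0, 0, 0, 0, 0], [0, 0, 0, 0, 0, 0]]]'

```text
clock: 11.98
position: [0.5455, 0.2171, 0.0578]
ee_rot: [3.035, 0.81, 0.0]
force: [-0.5, -0.6, 0.9]
width: 0.171
gripper_force: 55.0
```

Request:
arm_command --targets '[[[0, 0, 0.0005, 0, 0, 0], [0, 0, 0.0005, 0, 0, 0], [0, 0, 0, 0, 0, 0]]]'

```text
clock: 12.35
position: [0.5455, 0.2171, 0.0577]
ee_rot: [3.035, 0.81, 0.001]
force: [-4.5, -2.8, 13.5]
width: 0.172
gripper_force: 55.0
```

The cap is down (13 N contact). I'll ease off slightly, then release.

Request:
arm_command --targets '[[[0, 0, -0.0005, 0, 0, 0], [0, 0, 0, 0, 0, 0]]]'

```text
clock: 12.6
position: [0.5454, 0.2171, 0.0577]
ee_rot: [3.035, 0.81, 0.0]
force: [-3.0, -1.1, 7.6]
width: 0.171
gripper_force: 55.0
```

Request:
arm_command --targets '[[[0, 0, 0, 0, 0, 0], [0, 0, 0, 0, 0, 0], [0, 0, 0, 0, 0, 0], [0, 0, 0, 0, 0, 0], [0, 0, 0, 0, 0, 0], [0, 0, 0, 0, 0, 0]]]' --jaw 0.05

```text
clock: 13.35
position: [0.5455, 0.217, 0.0572]
ee_rot: [3.035, 0.81, -0.0]
force: [0.5, 0.0, -0.6]
width: 0.541
gripper_force: 0.0
```

Request:
arm_command --targets '[[[0, 0, -0.01, 0, 0, 0], [0, 0, -0.02, 0, 0, 0], [0, 0, -0.03, 0, 0, 0], [0, 0, -0.04, 0, 0, 0], [0, 0, -0.04, 0, 0, 0], [0, 0, -0.04, 0, 0, 0], [0, 0, 0, 0, 0, 0], [0, 0, 0, 0, 0, 0]]]'

```text
clock: 14.35
position: [0.5452, 0.2168, 0.2372]
ee_rot: [3.035, 0.81, 0.0]
force: [-0.0, -0.2, -0.8]
width: 0.546
gripper_force: 0.0
```

```bash
python3 look.py w4.png; python3 -c "
from h import *
save(cam('scene'),'scene2.png')"
```

```text
14.35 [0.5452 0.2168 0.2372] [3.0351 0.8101 0.    ] [-0.142  0.424 -0.459  1.651  0.205  1.114 -1.706] [-0.  -0.2 -0.8]
tool x yaw 29.89 tilt [ 1.e-04 -2.e-04 -1.e+00]
3842 [0.0173 0.0339 0.0346 0.0671 0.0694]
bar ((545.1080932617188, 216.57981872558594), (59.35334777832031, 15.652318954467773), 29.473388671875) 1120
disc ((545.7979125976562, 216.93211364746094), 35.27558898925781)
tool offset to bar [-0.0002  0.0001  0.    ]
```

View pics/scene2.png

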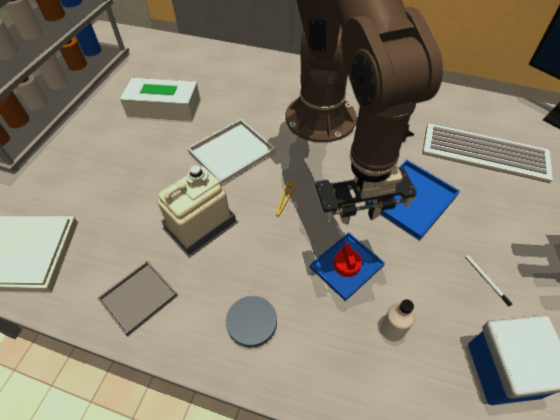

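View pics/w4.png

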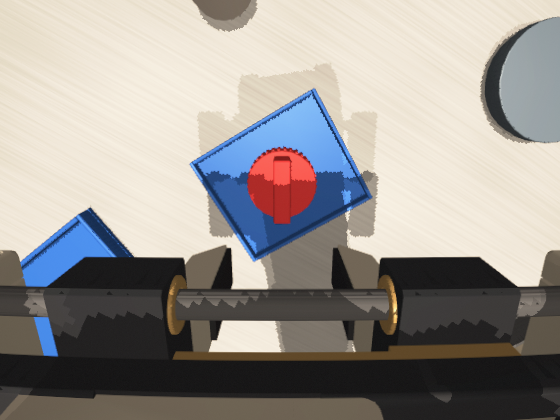

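The cap stands upright in the middle of the small blue tray, at scene (347,262) and wrist (282,185). The jug's neck is open at (195,172), the other things are where they were, and the gripper is clear.

```bash
python3 -c "
from cell import arm
print(arm.sign_off())"
```

```text
the job is handed in; nothing more can be done
None
```

The jug is open: I pressed the cap, turned it about 59° anticlockwise, lifted it off and set it upright in the small blue tray, with nothing else disturbed and the job handed in at about 14.4 s.

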